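# Put the microscope's loose optics back in their storage blocks

### The job

The microscope's loose optics are standing mixed up on the bench; put each away in the storage block made for its kind, one to a well, standing upright as it does now on the floor of the well: the two metal objectives in the block with two round wells, the two filter cubes in the block with two square wells, the eyepiece in the block with the single round well. Set each part down, do not drop it or knock it over, and leave the covered dish and the oil bottle where they are.

Things in the scene. Friction and masses are not known exactly. Their poses are not given: they have to be found in the camera images.
- objective_long: The longer of two loose metal objectives, standing on its thread, nose up, 60 mm tall. From the bottom: brass thread 25 mm diameter to 5 mm, steel flange 33 mm to 10 mm, straight aluminium barrel 30 mm diameter from 10 to 44 mm, nose tapering to 15 mm at the top. About 180 g (125 to 255). Either may go in either round well. Origin: centre of its underside, z up its axis.
- objective_short: The shorter loose metal objective, standing on its thread, nose up, 45 mm tall. From the bottom: brass thread 25 mm diameter to 5 mm, steel flange 33 mm to 10 mm, straight aluminium barrel 30 mm diameter from 10 to 36 mm, nose tapering to 15 mm at the top. About 130 g (90 to 185). Origin: centre of its underside, z up its axis.
- eyepiece: The one eyepiece, loose, round, black, standing on its barrel, lens up, 56 mm tall: bright steel barrel 30 mm diameter to 22 mm, black body 40 mm diameter from 22 to 48 mm, rubber eyecup 41 mm diameter to the top, where a glass lens 25 mm across shows. About 120 g (80 to 170). Origin: centre of its underside, z up its axis.
- cube_wide: Filter cube: a loose black block 32 mm (its x) by 38 mm (its y), 40 mm tall, an amber filter in a steel ring on its -x side, a round glass window on top (here 23 mm across). About 90 g (60 to 130). Stands top up. Origin: centre of its underside, z up. Either cube may go in either square well, also a quarter turn round.
- cube_narrow: Filter cube: a loose black block 32 mm (its x) by 38 mm (its y), 40 mm tall, an amber filter in a steel ring on its -x side, a round glass window on top (here 13 mm across). About 90 g (60 to 130). Stands top up. Origin: centre of its underside, z up. Either cube may go in either square well, also a quarter turn round.
- objective_block: Storage block for the objectives: two round wells 50 mm across, centred 37 mm either side of the middle along its y. Fixed, grey plastic, 78 mm (its x) by 150 mm (its y), 20 mm high; wells 14 mm deep, dark flat floor 6 mm above the bench. Origin: centre of its underside, z up. The three blocks share this outer size and trade places between starts.
- cube_block: Storage block for the filter cubes: two square wells 48 mm (x) by 54 mm (y), centred 37 mm either side of the middle along its y. Fixed, grey plastic, 78 mm (its x) by 150 mm (its y), 20 mm high; wells 14 mm deep, dark flat floor 6 mm above the bench. Origin: centre of its underside, z up. The three blocks share this outer size and trade places between starts.
- eyepiece_block: Storage block for the eyepiece: a single round well 58 mm across in the middle. Fixed, grey plastic, 78 mm (its x) by 150 mm (its y), 20 mm high; wells 14 mm deep, dark flat floor 6 mm above the bench. Origin: centre of its underside, z up. The three blocks share this outer size and trade places between starts.
- dish: Bystander: a covered clear plastic culture dish, 60 mm diameter, 15 mm high, with a dark grey marking dot 20 mm across on its lid; free among the optics, 60 g. Origin: centre of its underside.
- oil_bottle: Bystander: a small amber bottle of immersion oil, black cap, paper label, 30 mm diameter, 62 mm tall, standing free among the optics, 60 g. Origin: centre of its underside.

How it is judged (in metres and radians):
At the end, for the whole second after the job is handed in: Objectives and cubes each in an own well of their block within 14 mm of its centre, the eyepiece within 16 mm in its well; undersides under 10 mm above the bench, upright within 0.12 rad, released, at rest; dish and oil bottle within 25 mm of their start, tipped under 0.35 rad (((x of objective_long in the frame of objective_block between -0.014 and 0.014 m and y of objective_long in the frame of objective_block between -0.051 and -0.023 m and z of each of objective_long, objective_short in the frame of objective_block below 0.01 m and x of objective_short in the frame of objective_block between -0.014 and 0.014 m and y of objective_short in the frame of objective_block between 0.023 and 0.051 m) or (x of objective_long in the frame of objective_block between -0.014 and 0.014 m and y of objective_long in the frame of objective_block between 0.023 and 0.051 m and z of each of objective_long, objective_short in the frame of objective_block below 0.01 m and x of objective_short in the frame of objective_block between -0.014 and 0.014 m and y of objective_short in the frame of objective_block between -0.051 and -0.023 m)) and ((x of cube_wide in the frame of cube_block between -0.014 and 0.014 m and y of cube_wide in the frame of cube_block between -0.051 and -0.023 m and z of each of cube_wide, cube_narrow in the frame of cube_block below 0.01 m and x of cube_narrow in the frame of cube_block between -0.014 and 0.014 m and y of cube_narrow in the frame of cube_block between 0.023 and 0.051 m) or (x of cube_wide in the frame of cube_block between -0.014 and 0.014 m and y of cube_wide in the frame of cube_block between 0.023 and 0.051 m and z of each of cube_wide, cube_narrow in the frame of cube_block below 0.01 m and x of cube_narrow in the frame of cube_block between -0.014 and 0.014 m and y of cube_narrow in the frame of cube_block between -0.051 and -0.023 m)) and x of eyepiece in the frame of eyepiece_block between -0.016 and 0.016 m and y of eyepiece in the frame of eyepiece_block between -0.016 and 0.016 m and z of eyepiece in the frame of eyepiece_block below 0.01 m and angle between each of objective_long, objective_short, eyepiece, cube_wide, cube_narrow's own z axis and vertical below 0.12 rad and linear speed of each of objective_long, objective_short, eyepiece, cube_wide, cube_narrow below 0.02 m/s and angular speed of each of objective_long, objective_short, eyepiece, cube_wide, cube_narrow below 0.3 rad/s and distance of each of dish, oil_bottle from where it was at the start of the episode below 0.025 m and angle between each of dish, oil_bottle's own z axis and vertical below 0.35 rad); the robot touches nothing.
It fails at once if one of the optics is dropped or knocked flying (over 0.6 m/s while the fingers do not hold it: a fall of about 18 mm) ((linear speed of objective_long above 0.6 m/s and contact force between the fingers and objective_long below 0.01 N) or (linear speed of objective_short above 0.6 m/s and contact force between the fingers and objective_short below 0.01 N) or (linear speed of eyepiece above 0.6 m/s and contact force between the fingers and eyepiece below 0.01 N) or (linear speed of cube_wide above 0.6 m/s and contact force between the fingers and cube_wide below 0.01 N) or (linear speed of cube_narrow above 0.6 m/s and contact force between the fingers and cube_narrow below 0.01 N)).
It fails at once if one of the optics is knocked or laid over (tilted more than 1 rad) (angle between any of objective_long, objective_short, eyepiece, cube_wide, cube_narrow's own z axis and vertical above 1 rad).
It fails at once if the covered dish is shifted more than 25 mm or tipped (distance of dish from where it was at the start of the episode above 0.025 m or angle between dish's own z axis and vertical above 0.35 rad).
It fails at once if the oil bottle is shifted more than 25 mm or tipped (distance of oil_bottle from where it was at the start of the episode above 0.025 m or angle between oil_bottle's own z axis and vertical above 0.35 rad).
It also fails if it takes over 96 s, if anything falls off the work surface, if the arm or the gripper's body presses on something with over 40 N, if the wrist force passes 120 N, or if a joint passes its speed limit or range.

### The arm

A 7-joint arm with a two-finger parallel gripper is mounted at the origin on the work surface. World frame = base frame: x ahead of the robot, y to its left, z up, the work surface at z = 0. Lengths are in mm, angles in rad, forces in N, time in s.
With the tool pointing down it reaches from about 350 to 900 mm from the base axis. Payload 7.2 kg.
Tool frame: the origin (TCP) lies midway between the tips of the shut fingers; the grasp point (between the pads) lies 19 mm behind it (ctrl.hold_point_z is the distance from the TCP to the grasp point, in mm); z points along the fingers, y is the line along which they close (so a half turn about z gives the same grasp; the last joint's range is limited). The gripper opens to 85 mm and grips with 20 to 120 N. Pads are 22 mm wide; open, the fingers measure 114 mm over their backs; the gripper's body (76 mm by 85 mm) begins 54 mm behind the grasp point. The pads swing forward as they close: fully open they stand 13 mm farther back than shut.
Start: joints at [-1.323, 0.411, -0.013, 1.596, 0.006, 1.134, -0.082], TCP at [194.12, 594.093, 231.297] pointing down, gripper open.
Joint ranges: [-2.95, 2.95], [-0.29, 1.99], [-1.47, 1.44], [0.14, 2.54], [-1.03, 4.17], [0.13, 1.85], [-2.86, 2.86]. Speed limits (rad/s): [2.39, 2.39, 3.01, 3.01, 3.14, 3.14, 3.14].

### API

Orientations are given as a unit quaternion [w, x, y, z].
In Python, from workcell import ctrl gives the robot as it stands. The module is installed in compiled form; this text tells all that it offers.
- The arm moves only by the shell command python3 -m handwheel 'ROWS'. ROWS is JSON, a list of rows, each a list of 3 entries, a list of its own where there are three numbers: the shift along the tool's x, y, z scaled (see below), then the turn about the tool's z scaled (see below), then the opening, from -1 (shut) to 1 (fully open). In form: [[[tx, ty, tz], spin, fingers], ...]. A call has 1 to 12 rows; each row is the pose to reach, as a shift and turn from the pose commanded when the call began, along the tool's axes at that moment; what a row does not reach only later rows make up. The controller multiplies each number of a shift by 0.3 m and each number of a turn by 30 degrees. A row lasts 1/12 s, in which the tool goes at most 41.7 mm and 7.16 degrees, less where a joint would pass 70% of its speed; a pose out of reach is approached as far as the arm can. A call with a number of a shift or a turn outside -1 to 1 is refused whole. A call with a gripper value outside its range is refused whole. The fingers move at their own pace and stop on an object; the grip force is fixed at half the most. Time passes only in rows, so rows that repeat a pose let the fingers close. It gives the time, the measured TCP pose, the force, the opening and the grip force at its end, in the units of the state.
- ctrl.get_state(): the state, without advancing time (a new reading comes with each control period).
- ctrl.capture(name): name is "scene" or "side" or "wrist"; returns a dict with "pixels" (400x640x3 uint8, blue, green, red), "z_map" (400x640 float32, mm along the optical axis (not along the pixel's ray), 0 where there is no reading), "K" (3x3 intrinsics, pixels), "k1" (the pictures are not rectified: a ray, as slopes to the right and down, at radius r is drawn at 1 + k1 r^2 times it, then the intrinsics apply), "world_to_cam" (4x4, takes a point from world to camera coordinates); the wrist camera has in their place "hand_eye" (4x4, takes a point from camera to tool coordinates, whose origin is the TCP and whose axes are the flange's). Camera axes: x right, y up, looking along -z (the intrinsics and any distortion apply to the point x, -y, -z); pixel columns grow to the right and rows downward; lengths in mm; the calibration is good to about 2 mm. A picture is of the moment at which its call begins: read the wrist's pose just before it.
- ctrl.job_done(): hands the job in; it is judged then, once.
The state is a dict: "time_s": time; "joint_positions": joint angles; "dq": joint speeds; "effort": joint torques, N m; "position": TCP position; "tcp_rot": TCP orientation; "wrist_force": force on the tool from outside, world axes, zero at the start; "torque": the same for the moment, N m; "width": finger opening in mm; "grip_force": force on a finger pad.
Only numpy, scipy, OpenCV 4.12 (cv2) and the standard library are available. Lean on these libraries where they do the work, as an engineer would, in place of code of your own. Each camera call takes 0.05 s, during which the arm holds its last target. There are 200 camera calls.

## Working session

There is one attempt and no reset: what is moved stays moved. The work goes in short steps, Python scripts to look and compute and a shell command to move; the robot and the scene stay as the last step left them, time stands still between calls to the robot, and variables do not carry over. Pictures are saved under pics/ and viewed, at most 14 in all, crops included, and the job is handed in when it is done.

```bash
mkdir -p pics; cat > h.py <<'E'
import numpy as np, cv2
from workcell import ctrl
from scipy.spatial.transform import Rotation as R
def rot(q): return R.from_quat([q[1],q[2],q[3],q[0]]).as_matrix()
def cap(name):
    s=ctrl.get_state(); c=ctrl.capture(name)
    if name=='wrist':
        T=np.eye(4);T[:3,:3]=rot(s['tcp_rot']);T[:3,3]=s['position']
        c['c2w']=T@np.array(c['hand_eye'])
    else: c['c2w']=np.linalg.inv(np.array(c['world_to_cam']))
    return c
def rays(c,uv):
    uv=np.asarray(uv,float).reshape(-1,1,2);K=np.array(c['K'])
    n=cv2.undistortPoints(uv,K,np.array([c['k1'],0,0,0.]),None,None,None).reshape(-1,2) if 0 else cv2.undistortPoints(uv,K,np.array([c['k1'],0,0,0.])).reshape(-1,2)
    return np.c_[n[:,0],-n[:,1],-np.ones(len(n))]
def on_plane(c,uv,z):
    d=rays(c,uv)@c['c2w'][:3,:3].T;o=c['c2w'][:3,3]
    return o+d*((z-o[2])/d[:,2])[:,None]
def by_depth(c,uv):
    uv=np.asarray(uv,float).reshape(-1,2)
    z=np.array([c['z_map'][int(round(v)),int(round(u))] for u,v in uv])
    return (rays(c,uv)*z[:,None])@c['c2w'][:3,:3].T+c['c2w'][:3,3]
def cloud(c):
    v,u=np.mgrid[0:400,0:640];uv=np.c_[u.ravel(),v.ravel()]
    P=(rays(c,uv)*c['z_map'].reshape(-1,1))@c['c2w'][:3,:3].T+c['c2w'][:3,3]
    P[c['z_map'].ravel()==0]=np.nan
    return P.reshape(400,640,3)
E
python3 - <<'E'
from h import *
import pickle
s=ctrl.get_state();print(s['time_s'],s['position'],s['tcp_rot'],s['width'],ctrl.hold_point_z)
print(rot(s['tcp_rot']).round(3))
for n in('scene','side','wrist'):
    c=cap(n);cv2.imwrite(f'pics/{n}0.png',c['pixels']);pickle.dump(c,open(n+'0.pkl','wb'));print(n,c['c2w'].round(2).tolist(),c['k1'],np.array(c['K']).round(1).tolist())
E
```

```text
0.0 [194.02632783 593.59475393 230.42134691] [-6.53944110e-05  1.57256027e-01  9.87557522e-01 -8.23278301e-04] 85.31451930528942 18.700000000000003
[[-0.951  0.311 -0.   ]
 [ 0.311  0.951 -0.002]
 [-0.    -0.002 -1.   ]]
scene [[0.03, -0.83, 0.56, 1031.78], [1.0, 0.02, -0.02, -13.09], [0.0, 0.56, 0.83, 795.43], [0.0, 0.0, 0.0, 1.0]] -0.13387285512528727 [[474.4, 0.0, 316.1], [0.0, 474.4, 197.7], [0.0, 0.0, 1.0]]
side [[-0.99, 0.11, -0.08, 467.11], [-0.14, -0.73, 0.67, 546.42], [0.02, 0.67, 0.74, 642.29], [0.0, 0.0, 0.0, 1.0]] -0.09379641946994052 [[400.3, 0.0, 320.2], [0.0, 400.3, 193.9], [0.0, 0.0, 1.0]]
wrist [[0.31, -0.92, -0.25, 131.24], [0.95, 0.3, 0.08, 613.53], [-0.0, -0.26, 0.97, 372.74], [0.0, 0.0, 0.0, 1.0]] -0.01811644475022253 [[309.3, 0.0, 317.4], [0.0, 309.3, 194.6], [0.0, 0.0, 1.0]]
```

View pics/scene0.png

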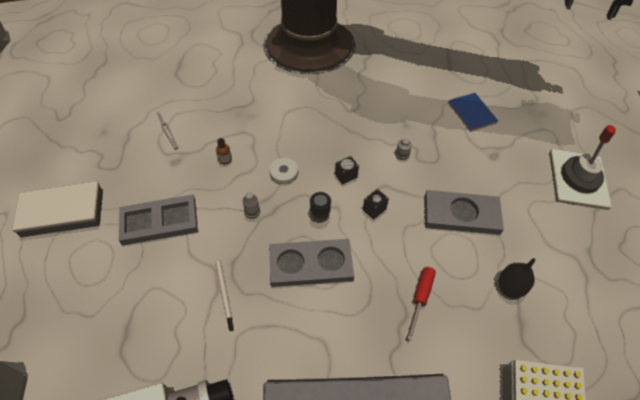

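View pics/side0.png

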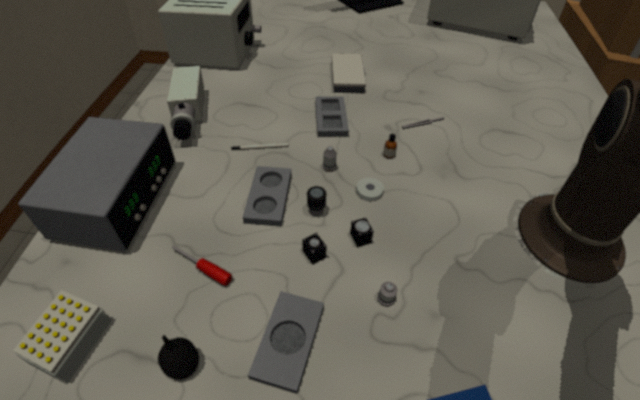

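The scene view shows cube_block at (158,218), objective_block at (311,262) and eyepiece_block at (463,211). The parts are: long objective (251,205), short objective (403,148), eyepiece (320,206), cubes (346,168) and (375,203), dish (284,169), bottle (223,151). The side view shows the same layout. Next I measure heights and positions with both views' depth.

```bash
cat > m.py <<'E'
from h import *
import pickle,sys
seeds=dict(cubeblk=((158,218),(331,116)),objblk=((311,262),(268,196)),eyeblk=((463,211),(287,340)),long=((251,205),(330,158)),short=((403,148),(388,292)),eye=((320,206),(317,200)),cA=((346,168),(361,231)),cB=((375,203),(314,248)),dish=((284,169),(370,189)),bottle=((223,151),(390,147)))
for n,k in(('scene',0),('side',1)):
    c=pickle.load(open(n+'0.pkl','rb'));P=cloud(c);z=P[...,2]
    print(n,'table z',np.nanmedian(z[(abs(z)<15)]))
    m=((z>9)&(z<100)).astype(np.uint8)
    nl,L,st,ce=cv2.connectedComponentsWithStats(m,connectivity=4)
    for o,s in seeds.items():
        u,v=s[k];w=L[v-4:v+5,u-4:u+5];w=w[w>0]
        if not len(w):print(o,'none');continue
        l=np.bincount(w).argmax();Q=P[L==l];zt=np.percentile(Q[:,2],95)
        T=Q[Q[:,2]>zt-(6 if 'blk' not in o else 4)]
        r=cv2.minAreaRect(T[:,:2].astype(np.float32))
        print(o,len(Q),'ztop',zt.round(1),'top rect',np.round(r[0],1),np.round(r[1],1),round(r[2],1),'mean',T[:,:2].mean(0).round(1))
E
python3 m.py
```

```text
scene table z -0.2069963617917665
cubeblk 1896 ztop 21.7 top rect [ 543.9 -306.7] [ 82.  150.2] 10.8 mean [ 544.7 -305.6]
objblk 2467 ztop 21.8 top rect [643.1  -8.1] [ 81.  150.4] 2.9 mean [644.2  -8.3]
eyeblk 1 ztop 9.6 top rect [543.9 292.3] [0. 0.] 0.0 mean [543.9 292.3]
long 332 ztop 60.5 top rect [ 527.2 -122.2] [14.9 18.1] 66.0 mean [ 527.4 -121.8]
short 234 ztop 45.3 top rect [386.4 194.4] [17.5 16. ] 31.7 mean [387.9 194.2]
eye 500 ztop 57.9 top rect [536.8  12.7] [39.5 39.9] 88.7 mean [538.1  12.5]
cA 441 ztop 42.0 top rect [440.1  69.8] [33.1 40. ] 28.8 mean [441.   69.9]
cB 464 ztop 41.8 top rect [524.7 120.4] [33.  40.7] 40.1 mean [525.8 120. ]
dish 557 ztop 17.1 top rect [429.3 -59.1] [59.7 58.2] 1.2 mean [430.2 -59.7]
bottle 275 ztop 61.0 top rect [ 390.1 -187.7] [14.6 14. ] 7.9 mean [ 390.8 -187.6]
side table z -0.04931117297462606
cubeblk 815 ztop 20.9 top rect [ 544.1 -307.1] [ 78.3 156.3] 10.5 mean [ 543.1 -303.1]
objblk 1655 ztop 22.2 top rect [643.9  -9.1] [ 78.9 154. ] 3.1 mean [643.1  -3.7]
eyeblk none
long 275 ztop 60.7 top rect [ 526.9 -121.5] [14.8 16.9] 45.5 mean [ 526. -120.]
short 356 ztop 45.2 top rect [386.5 197.3] [15.6 24.9] 39.0 mean [387.2 197.4]
eye 467 ztop 57.8 top rect [537.   12.1] [38.  41.3] 9.1 mean [536.8  13.7]
cA 483 ztop 42.0 top rect [439.8  69.6] [32.2 39.3] 27.6 mean [440.2  70.9]
cB 519 ztop 41.8 top rect [525.1 120.2] [33.5 39.9] 40.7 mean [525.1 122.1]
dish 485 ztop 17.2 top rect [428.9 -60.7] [58.7 60.2] 4.4 mean [429.8 -59.2]
bottle 241 ztop 61.2 top rect [ 390.9 -185.3] [15.8 12.3] 24.5 mean [ 391.  -184.1]
```

View pics/wrist0.png

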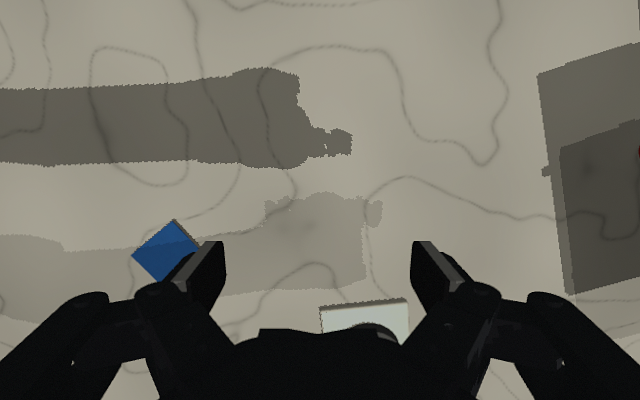

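Both views agree to about 2 mm with the sizes given. Remaining: the eyepiece block (the seed fell into its well), well centres and floor heights, and a planner that prints move numbers.

```bash
cat > go.py <<'E'
# python3 go.py x y z yaw : numbers for next call (tool axes now); yaw = angle of tool y in world, deg
from h import *
import sys
def plan(t):
    s=ctrl.get_state();M=rot(s['tcp_rot']);d=M.T@(np.array(t[:3])-s['position'])
    yaw=np.degrees(np.arctan2(M[1,1],M[0,1]));dy=(t[3]-yaw+90)%180-90
    return s,(d/300).round(3),round(-dy/30,3),yaw
if __name__=='__main__':
    a=np.array(sys.argv[1:],float).reshape(-1,4)
    for t in a:
        s,d,sp,yaw=plan(t);print(t,'->',d.tolist(),'spin',sp)
    print('now',s['position'].round(1),'yaw',round(yaw,1),'w',round(s['width'],1),'j',np.round(s['joint_positions'],2),'t',s['time_s'])
E
python3 - <<'E'
from h import *
import pickle
for n,s in(('scene',dict(e=(435,215),o=(311,278),c=(158,236))),('side',dict(e=(262,365),o=(262,222),c=(331,132)))):
    c=pickle.load(open(n+'0.pkl','rb'));P=cloud(c);z=P[...,2]
    m=((z>14)&(z<28)).astype(np.uint8);_,L=cv2.connectedComponents(m,connectivity=4)
    for o,(u,v) in s.items():
        w=L[v-4:v+5,u-4:u+5];w=w[w>0];l=np.bincount(w).argmax();Q=P[(L==l)];T=Q[Q[:,2]>17]
        r=cv2.minAreaRect(T[:,:2].astype(np.float32));print(n,o,np.round(r,1) if 0 else (np.round(r[0],1),np.round(r[1],1),round(r[2],1)),'z',np.median(T[:,2]).round(1))
        # well floors: low points inside rect
        ctr=np.array(r[0]);a=np.radians(r[2] if r[1][0]<r[1][1] else r[2]-90);ax=np.array([np.cos(a),np.sin(a)]);ay=np.array([-ax[1],ax[0]])
        D=P[...,:2]-ctr;X=D@ax;Y=D@ay
        for y0 in ([0] if o=='e' else [-37,37]):
            q=(abs(X)<36)&(abs(Y-y0)<34)&(z<11)&(z>1)
            X1,Y1=X[q],Y[q]
            print('   well y0',y0,'floor z',np.median(z[q]).round(1),'x',np.percentile(X1,[2,98]).round(1),'y',np.percentile(Y1,[2,98]).round(1),'nominal xy',(ctr+y0*ay).round(1),'yaw',round(np.degrees(a),1))
E
python3 go.py 387 196 120 28
```

```text
scene e (array([541.8, 297.2]), array([150.3,  82.9]), 81.6) z 19.9
   well y0 0 floor z 6.3 x [-29.6  17.3] y [-23.3  26.8] nominal xy [541.8 297.2] yaw -8.4
scene o (array([642.9,  -8.1]), array([ 81.5, 150.3]), 2.8) z 19.7
   well y0 -37 floor z 6.2 x [-24.3  16.4] y [-58.6 -14.5] nominal xy [644.7 -45.1] yaw 2.8
   well y0 37 floor z 6.3 x [-24.7  15.5] y [15.7 59.7] nominal xy [641.1  28.8] yaw 2.8
scene c (array([ 544., -307.]), array([ 82. , 150.6]), 10.8) z 19.5
   well y0 -37 floor z 5.7 x [-25.5  13.5] y [-64.7 -16.6] nominal xy [ 550.9 -343.3] yaw 10.8
   well y0 37 floor z 5.9 x [-25.5  13.9] y [ 9.8 60.5] nominal xy [ 537.1 -270.6] yaw 10.8
side e (array([542.5, 296.8]), array([151.9,  79.4]), 81.9) z 20.1
   well y0 0 floor z 6.4 x [-24.4  27. ] y [-27.8  21.8] nominal xy [542.5 296.8] yaw -8.1
side o (array([643.9,  -9.1]), array([ 79.3, 153.9]), 2.9) z 20.4
   well y0 -37 floor z 6.7 x [-19.1  23.3] y [-62.5 -27.9] nominal xy [645.7 -46.1] yaw 2.9
   well y0 37 floor z 6.9 x [-19.6  22.9] y [12.  48.7] nominal xy [642.   27.8] yaw 2.9
side c (array([ 544.1, -307.1]), array([ 78.3, 156.3]), 10.5) z 19.2
   well y0 -37 floor z 5.9 x [-23.5  21.8] y [-66.6 -29.7] nominal xy [ 550.8 -343.5] yaw 10.5
   well y0 37 floor z 5.5 x [-24.  22.] y [ 7.8 47.2] nominal xy [ 537.3 -270.7] yaw 10.5
[387. 196. 120.  28.] -> [-1.023, -1.06, 0.37] spin 1.464
now [194.  593.7 230.6] yaw 71.9 w 85.3 j [-1.32  0.41 -0.01  1.6   0.01  1.13 -0.08] t 0.15
```

```bash
python3 -m handwheel '[[[-0.9,-0.95,0.2],1,1],[[-0.9,-0.95,0.2],1,1],[[-0.9,-0.95,0.2],1,1],[[-0.9,-0.95,0.2],1,1],[[-0.9,-0.95,0.2],1,1],[[-0.9,-0.95,0.2],1,1],[[-0.9,-0.95,0.2],1,1],[[-0.9,-0.95,0.2],1,1],[[-0.9,-0.95,0.2],1,1],[[-0.9,-0.95,0.2],1,1],[[-0.9,-0.95,0.2],1,1]]'; python3 go.py 387 195.5 120 28
```

```text
time_s: 1.07
position: [363.7, 234.1, 170.7]
tcp_rot: [0.0, 0.411, 0.912, -0.001]
wrist_force: [0.1, 0.0, 0.1]
width: 85.7
grip_force: 0.0
[387.  195.5 120.   28. ] -> [-0.148, -0.027, 0.169] spin 0.45
now [363.7 234.1 170.7] yaw 41.5 w 85.7 j [-0.92  0.15  0.26  2.12 -0.05  0.87  0.09] t 1.0667
```

```bash
python3 -m handwheel '[[[-0.148,-0.027,0.169],0.45,1],[[-0.148,-0.027,0.169],0.45,1],[[-0.148,-0.027,0.169],0.45,1],[[-0.148,-0.027,0.169],0.45,1]]'; python3 go.py 387 195.5 120 28 387 195.5 16 28
python3 - <<'E'
from h import *
c=cap('wrist');cv2.imwrite('pics/w1.png',c['pixels'])
P=cloud(c);z=P[...,2];q=(z>38)&(z<50)&(abs(P[...,0]-387)<40)&(abs(P[...,1]-195)<40)
print(q.sum(),cv2.minEnclosingCircle(P[q][:,:2].astype(np.float32)),np.nanmax(z[q]) if q.any() else 0)
E
```

```text
time_s: 1.4
position: [385.4, 200.4, 119.8]
tcp_rot: [-0.0, 0.512, 0.859, -0.001]
wrist_force: [0.3, 0.5, 0.8]
width: 85.5
grip_force: 0.0
[387.  195.5 120.   28. ] -> [-0.017, -0.003, -0.001] spin 0.013
[387.  195.5  16.   28. ] -> [-0.017, -0.002, 0.346] spin 0.013
now [385.4 200.4 119.8] yaw 28.4 w 85.5 j [-0.86  0.24  0.31  2.17 -0.11  0.74  0.02] t 1.4
639 ((384.5964050292969, 194.66912841796875), 13.106932640075684) 46.26299843347894
```

View pics/w1.png

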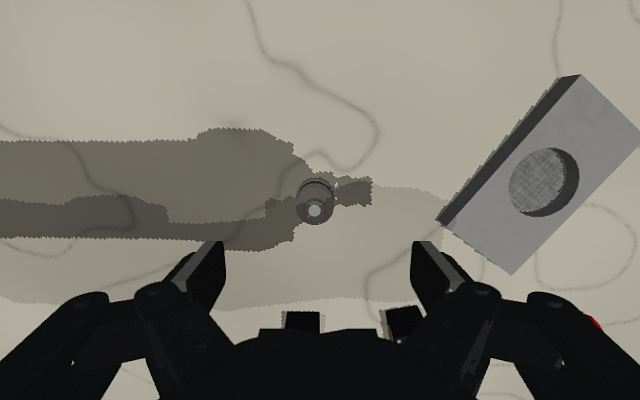

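The wrist view shows the short objective at (314,205), between the fingers and ahead of them, at (386,195) in the world frame, which agrees with the earlier measurement. I let the arm settle to separate lag from offset.

```bash
python3 -m handwheel '[[[0,0,0],0,1],[[0,0,0],0,1]]' | head -2; python3 go.py 386.3 195.3 17 28
```

```text
time_s: 1.62
position: [385.9, 202.3, 121.4]
[386.3 195.3  17.   28. ] -> [-0.021, -0.011, 0.348] spin 0.019
now [385.9 202.3 121.4] yaw 28.6 w 85.5 j [-0.86  0.24  0.31  2.17 -0.11  0.74  0.02] t 1.6167
```

```bash
python3 -m handwheel '[[[-0.021,-0.011,0],0,1],[[-0.021,-0.011,0.11],0,1],[[-0.021,-0.011,0.22],0,1],[[-0.021,-0.011,0.32],0,1],[[-0.021,-0.011,0.348],0,1],[[-0.021,-0.011,0.348],0,-1],[[-0.021,-0.011,0.348],0,-1],[[-0.021,-0.011,0.348],0,-1],[[-0.021,-0.011,0.348],0,-1],[[-0.021,-0.011,0.348],0,-1],[[-0.021,-0.011,0.348],0,-1],[[-0.021,-0.011,0.348],0,-1]]'; python3 go.py 641.5 28.5 120 3
```

```text
time_s: 2.62
position: [386.9, 194.4, 17.8]
tcp_rot: [0.0, 0.512, 0.859, 0.001]
wrist_force: [-1.8, -0.7, 11.7]
width: 28.0
grip_force: 58.2
[641.5  28.5 120.    3. ] -> [-0.89, 0.484, -0.34] spin 0.847
now [386.9 194.4  17.8] yaw 28.4 w 28.0 j [-0.78  0.43  0.24  2.25 -0.22  0.48  0.14] t 2.6167
```

```bash
python3 -m handwheel '[[[0,0,-0.05],0,-1],[[0,0,-0.12],0,-1],[[0,0,-0.24],0,-1],[[0,0,-0.34],0,-1],[[-0.12,0.065,-0.34],0.2,-1],[[-0.24,0.13,-0.34],0.4,-1],[[-0.36,0.195,-0.34],0.6,-1],[[-0.48,0.26,-0.34],0.847,-1],[[-0.6,0.326,-0.34],0.847,-1],[[-0.72,0.39,-0.34],0.847,-1],[[-0.82,0.445,-0.34],0.847,-1],[[-0.89,0.484,-0.34],0.847,-1]]';python3 -m handwheel '[[[0,0,0],0,-1]]'; python3 go.py 641.5 28.5 120 3 641.5 28.5 24 3;python3 - <<'E'
from h import *
c=cap('wrist');cv2.imwrite('pics/w2.png',c['pixels'])
E
```

```text
time_s: 3.62
position: [643.2, 25.2, 119.2]
tcp_rot: [0.001, 0.689, 0.725, 0.0]
wrist_force: [0.5, -0.2, -0.9]
width: 27.9
grip_force: 59.6
time_s: 3.7
position: [644.4, 23.3, 119.2]
tcp_rot: [0.002, 0.69, 0.724, 0.0]
wrist_force: [0.1, 0.1, -0.9]
width: 28.1
grip_force: 59.7
[641.5  28.5 120.    3. ] -> [0.018, -0.009, -0.003] spin -0.009
[641.5  28.5  24.    3. ] -> [0.019, -0.01, 0.317] spin -0.009
now [644.4  23.3 119.2] yaw 2.7 w 28.1 j [-0.43  0.58  0.46  1.68 -0.3   0.94  0.19] t 3.7
```

View pics/w2.png

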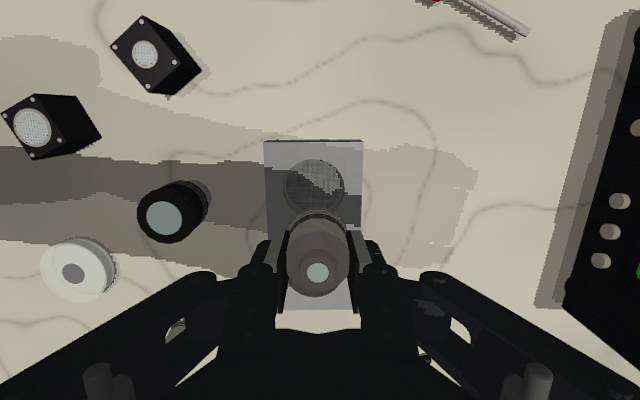

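The part is held upright and the well is in front, at (314,185). I lower it, check before release.

```bash
python3 -m handwheel '[[[0.019,-0.01,0],0,-1],[[0.019,-0.01,0.1],0,-1],[[0.019,-0.01,0.2],0,-1],[[0.019,-0.01,0.26],0,-1],[[0.019,-0.01,0.29],0,-1],[[0.019,-0.01,0.305],0,-1],[[0.019,-0.01,0.315],0,-1],[[0.019,-0.01,0.315],0,-1]]'; python3 go.py 641.5 28.5 24 3
```

```text
time_s: 4.42
position: [637.0, 33.2, 27.3]
tcp_rot: [0.0, 0.688, 0.725, 0.0]
wrist_force: [-7.4, -4.3, 21.4]
width: 27.8
grip_force: 73.0
[641.5  28.5  24.    3. ] -> [-0.017, 0.014, 0.011] spin 0.001
now [637.   33.2  27.3] yaw 3.0 w 27.8 j [-0.4   0.69  0.4   1.75 -0.36  0.77  0.23] t 4.4167
```

```bash
for i in 1 2; do python3 -m handwheel '[[[0,0,0],0,-1],[[0,0,0],0,-1]]' | head -4; done; python3 -c "
from h import *
import pickle
for n in ('side','scene'):
    c=cap(n);P=cloud(c);z=P[...,2]
    cv2.imwrite('pics/a_%s.png'%n,cv2.resize(c['pixels'][110:250,190:350] if n=='side' else c['pixels'][200:300,240:380],None,fx=4,fy=4))
"
```

```text
time_s: 4.58
position: [637.0, 33.3, 27.4]
tcp_rot: [0.0, 0.688, 0.726, 0.0]
wrist_force: [-7.7, -5.2, 20.4]
time_s: 4.75
position: [637.0, 33.3, 27.4]
tcp_rot: [0.0, 0.688, 0.726, 0.0]
wrist_force: [-7.8, -5.8, 20.2]
```

View pics/a_scene.png

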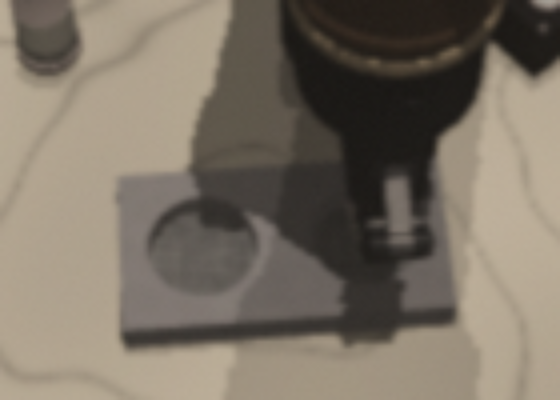

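```bash
python3 -m handwheel '[[[0,0,-0.02],0,-1],[[-0.009,0.008,-0.02],0,-1],[[-0.017,0.015,-0.02],0,-1],[[-0.017,0.015,-0.02],0,-1]]'; python3 -m handwheel '[[[0,0,0.004],0,-1],[[0,0,0.008],0,-1],[[0,0,0.008],0,-1]]'; python3 go.py 641.5 28.5 24 3
```

```text
time_s: 5.18
position: [642.4, 29.0, 29.9]
tcp_rot: [0.0, 0.688, 0.726, 0.0]
wrist_force: [0.9, -0.8, -1.4]
width: 28.0
grip_force: 69.3
time_s: 5.43
position: [641.7, 28.9, 26.5]
tcp_rot: [-0.0, 0.688, 0.725, -0.0]
wrist_force: [0.3, -0.2, -2.0]
width: 28.1
grip_force: 69.3
[641.5  28.5  24.    3. ] -> [-0.001, -0.001, 0.008] spin 0.0
now [641.7  28.9  26.5] yaw 3.0 w 28.1 j [-0.39  0.7   0.4   1.74 -0.36  0.78  0.23] t 5.4333
```

View pics/a_side.png

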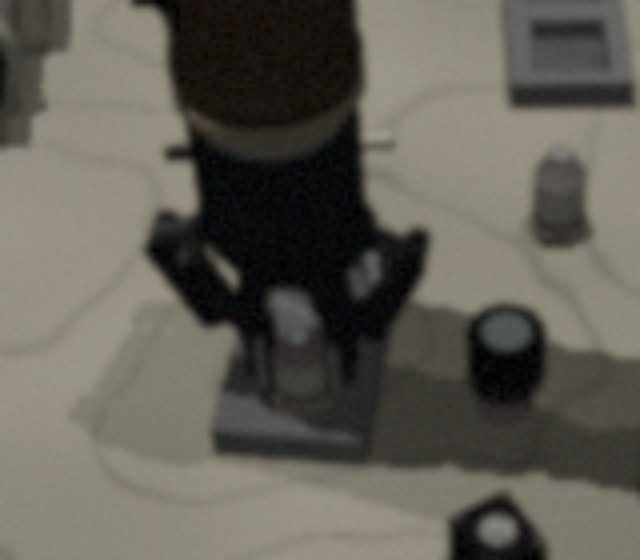

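The side crop shows the short objective (290,350) between the fingers, possibly leaning slightly. The contact went away once it was centred, so I keep lowering.

```bash
python3 -m handwheel '[[[0,0,0.003],0,-1],[[0,0,0.006],0,-1],[[0,0,0.006],0,-1]]'; python3 -c "
from h import *
c=cap('side');P=cloud(c);z=P[...,2]
cv2.imwrite('pics/b_side.png',cv2.resize(c['pixels'][160:230,230:310],None,fx=7,fy=7,interpolation=2))"
```

```text
time_s: 5.68
position: [642.0, 28.7, 25.1]
tcp_rot: [-0.0, 0.688, 0.725, -0.0]
wrist_force: [0.4, -0.1, -1.2]
width: 27.8
grip_force: 69.3
```

View pics/b_side.png

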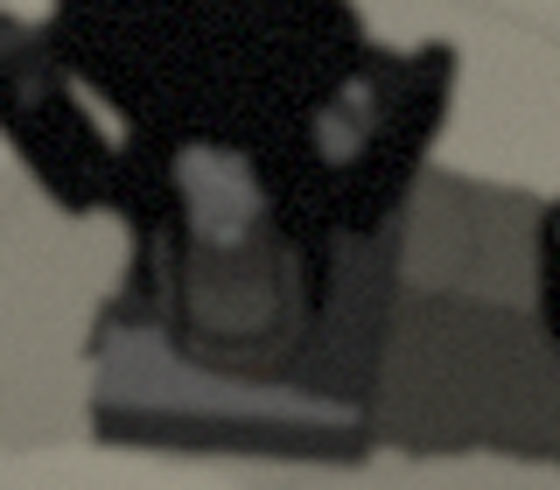

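Brass shows at (265,370): the part has tilted in the grip, with its bottom towards the side camera. I raise it and measure the tilt.

```bash
python3 -m handwheel '[[[0,0,-0.08],0,-1],[[0,0,-0.2],0,-1],[[0,0,-0.2],0,-1],[[0,0,-0.2],0,-1]]'; python3 -c "
from h import *
c=cap('side');P=cloud(c);z=P[...,2]
q=(abs(P[...,0]-642)<12)&(abs(P[...,1]-29)<45)&(z>40)&(z<125)
for a in range(40,130,5):
    k=q&(z>=a)&(z<a+5)
    if k.sum()>3: print(a,k.sum(),np.percentile(P[k][:,1],[5,50,95]).round(1),np.percentile(P[k][:,0],[5,95]).round(1))
cv2.imwrite('pics/c_side.png',cv2.resize(c['pixels'][130:240,220:340],None,fx=5,fy=5,interpolation=2))"
```

```text
time_s: 6.07
position: [643.8, 28.6, 87.8]
tcp_rot: [0.001, 0.688, 0.725, 0.002]
wrist_force: [-0.4, 1.0, -1.1]
width: 27.9
grip_force: 69.3
75 7 [42.1 45.6 47.1] [633.7 647. ]
80 29 [43.5 45.7 48.7] [631.  652.9]
85 23 [39.7 44.2 47.8] [630.6 653.4]
90 31 [37.6 43.9 46.7] [630.8 650.9]
95 27 [37.8 42.9 45.7] [630.9 651.8]
100 27 [38.8 43.5 45.4] [632.6 651.1]
105 29 [35.8 41.9 44.4] [632.6 652.3]
110 62 [22.4 36.4 43.1] [633.3 651.2]
115 44 [22.3 30.1 36.3] [638.3 650.9]
```

View pics/c_side.png

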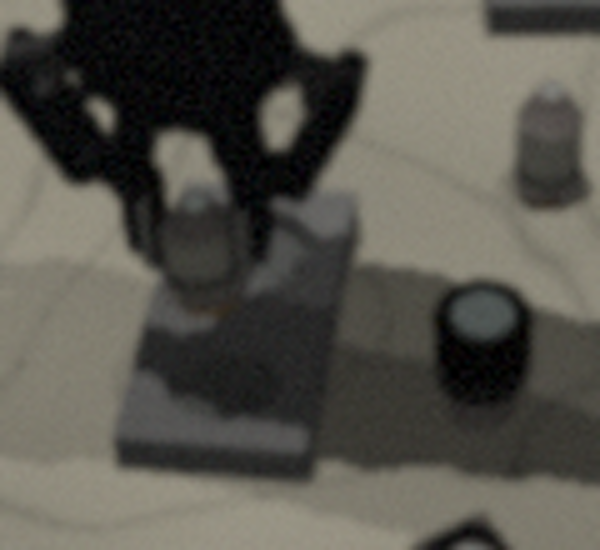

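The tilt is only about 7°, but the part slid about 5 mm up in the grip when its flange touched the rim. I'll set it down on clear bench at y≈130, regrip at the right height, and move more gently from here.

```bash
python3 -m handwheel '[[[0.08,0,0],0,-1],[[0.16,0,0],0,-1],[[0.24,0,0],0,-1],[[0.3,0,0],0,-1],[[0.337,0,0],0,-1],[[0.337,0,0.08],0,-1],[[0.337,0,0.16],0,-1],[[0.337,0,0.2],0,-1],[[0.337,0,0.23],0,-1],[[0.337,0,0.235],0,-1],[[0.337,0,0.235],0,-1]]'; python3 -m handwheel '[[[0,0,0.005],0,-1],[[0,0,0.01],0,-1],[[0,0,0.01],0,-1]]'
```

```text
time_s: 7.03
position: [635.2, 129.1, 16.3]
tcp_rot: [-0.002, 0.689, 0.725, -0.001]
wrist_force: [-11.0, -0.5, 16.9]
width: 27.8
grip_force: 71.6
time_s: 7.28
position: [635.3, 129.5, 15.8]
tcp_rot: [-0.002, 0.689, 0.725, -0.0]
wrist_force: [-19.2, -0.4, 38.4]
width: 28.0
grip_force: 74.4
```

```bash
python3 -m handwheel '[[[0,0,-0.01],0,-1],[[0,0,-0.01],0,-1]]' | sed -n 2,4p;  python3 -m handwheel '[[[0,0,0],0,0.2],[[0,0,0],0,0.2],[[0,0,0],0,0.2],[[0,0,0],0,0.2],[[0,0,0],0,0.2]]'; python3 -c "
from h import *
c=cap('side');P=cloud(c);z=P[...,2]
q=(abs(P[...,0]-638)<30)&(abs(P[...,1]-130)<30)&(z>3)&(z<70)
for a in range(0,60,5):
    k=q&(z>=a)&(z<a+5)
    if k.sum()>3: print(a,k.sum(),np.percentile(P[k][:,1],[5,50,95]).round(1),np.percentile(P[k][:,0],[5,95]).round(1))
cv2.imwrite('pics/d_side.png',cv2.resize(c['pixels'][200:290,200:320],None,fx=5,fy=5,interpolation=2))"
```

```text
position: [637.5, 129.1, 16.5]
tcp_rot: [0.0, 0.689, 0.725, 0.001]
wrist_force: [-3.5, 1.4, 9.3]
time_s: 7.87
position: [636.8, 129.4, 14.5]
tcp_rot: [-0.0, 0.688, 0.725, -0.0]
wrist_force: [-0.0, 0.6, 0.0]
width: 51.1
grip_force: 0.0
5 32 [133.4 146.2 150.8] [620.8 648.9]
10 33 [133.1 147.3 150. ] [621.6 647.3]
15 24 [137.9 146.7 149.2] [621.8 646.3]
20 43 [124.1 142.4 148.7] [612.3 664.1]
25 34 [128.8 143.3 149.1] [610.9 664.6]
30 47 [124.5 142.1 148.6] [610.5 664.7]
35 110 [123.4 140.3 147.5] [623.5 663.4]
40 50 [127.5 139.  142.6] [627.6 666.4]
45 51 [127.1 134.7 141.9] [610.3 664.9]
50 19 [122.3 137.4 142.5] [609.  667.6]
55 15 [124.9 136.6 141. ] [610.8 665.9]
```

View pics/d_side.png

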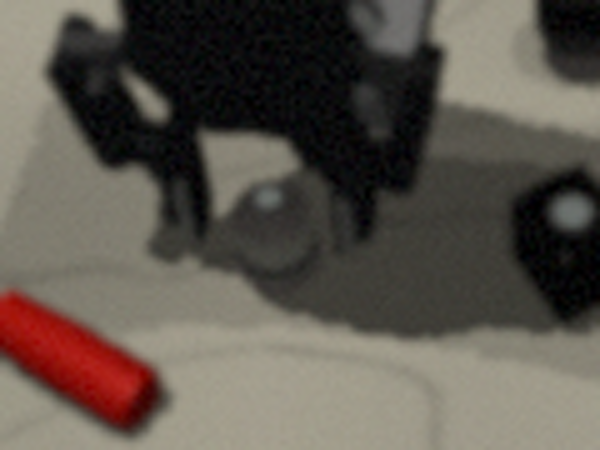

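The part stands upright between the fingers at about (635,131), nose at (268,195) in the crop. I regrip it.

```bash
python3 -m handwheel '[[[0.003,-0.004,-0.006],0,0.2],[[0.003,-0.004,-0.006],0,0.2],[[0.003,-0.004,-0.006],0,-1],[[0.003,-0.004,-0.006],0,-1],[[0.003,-0.004,-0.006],0,-1],[[0.003,-0.004,-0.006],0,-1],[[0.003,-0.004,-0.006],0,-1],[[0.003,-0.004,-0.006],0,-1]]';  python3 -m handwheel '[[[0,0,-0.03],0,-1],[[0,0,-0.1],0,-1],[[0,0,-0.2],0,-1],[[-0.08,0,-0.2],0,-1],[[-0.16,0,-0.2],0,-1],[[-0.24,0,-0.2],0,-1],[[-0.3,0.01,-0.2],0,-1],[[-0.34,0.01,-0.2],0,-1],[[-0.34,0.01,-0.2],0,-1],[[-0.34,0.01,-0.2],0,-1],[[-0.34,0.01,-0.2],0,-1]]';python3 go.py 642 28.5 30 3; python3 -c "
from h import *
c=cap('side');P=cloud(c);z=P[...,2];s=ctrl.get_state()['position']
q=(abs(P[...,0]-s[0])<10)&(abs(P[...,1]-s[1])<25)&(z>40)&(z<125)
for a in range(40,130,5):
    k=q&(z>=a)&(z<a+5)
    if k.sum()>3: print(a,k.sum(),np.percentile(P[k][:,1],[5,50,95]).round(1),np.percentile(P[k][:,0],[5,95]).round(1))
"
```

```text
time_s: 8.58
position: [636.0, 130.5, 17.2]
tcp_rot: [0.0, 0.688, 0.725, 0.0]
wrist_force: [-0.7, 0.4, 4.1]
width: 27.9
grip_force: 59.2
time_s: 9.5
position: [643.7, 30.7, 76.6]
tcp_rot: [-0.001, 0.688, 0.726, 0.0]
wrist_force: [0.4, -0.1, -1.5]
width: 28.0
grip_force: 59.3
[642.   28.5  30.    3. ] -> [-0.007, -0.006, 0.155] spin 0.003
now [643.7  30.7  76.6] yaw 3.1 w 28.0 j [-0.42  0.63  0.43  1.71 -0.33  0.87  0.21] t 9.5
65 20 [45.7 48.9 50.9] [634.8 652. ]
70 14 [46.1 47.9 50.3] [635.7 650.9]
75 22 [44.9 47.2 49. ] [634.5 649.5]
80 17 [44.8 48.1 49.9] [634.  650.8]
85 20 [45.1 47.8 49.2] [635.3 652.3]
90 15 [37.1 47.8 49.1] [635.5 652.2]
95 60 [25.1 43.2 48.7] [634.5 652.6]
100 43 [28.8 37.8 42.8] [637.6 651.4]
105 13 [29.9 35.1 40.8] [637.9 649.3]
```

```bash
python3 -m handwheel '[[[-0.013,-0.005,0],0,-1],[[-0.013,-0.005,0.04],0,-1],[[-0.013,-0.005,0.08],0,-1],[[-0.013,-0.005,0.12],0,-1],[[-0.013,-0.005,0.14],0,-1],[[-0.013,-0.005,0.14],0,-1]]';  python3 -m handwheel '[[[0,0,0.006],0,-1],[[0,0,0.012],0,-1],[[0,0,0.018],0,-1],[[0,0,0.024],0,-1],[[0,0,0.026],0,-1],[[0,0,0.026],0,-1]]'
```

```text
time_s: 10.05
position: [641.0, 24.9, 32.0]
tcp_rot: [-0.001, 0.688, 0.725, -0.002]
wrist_force: [0.4, -0.4, -1.1]
width: 27.5
grip_force: 59.3
time_s: 10.55
position: [642.7, 24.8, 27.0]
tcp_rot: [0.0, 0.688, 0.725, 0.0]
wrist_force: [-0.3, -0.6, -0.2]
width: 27.8
grip_force: 59.3
```

```bash
python3 -m handwheel '[[[0,0,0.004],0,-1],[[0,0,0.008],0,-1],[[0,0,0.008],0,-1]]'|sed -n 2,4p;  python3 -m handwheel '[[[0,0,0.004],0,-1],[[0,0,0.004],0,-1]]'|sed -n 2,4p
```

```text
position: [642.6, 24.8, 24.4]
tcp_rot: [-0.0, 0.688, 0.725, -0.0]
wrist_force: [-0.5, -0.2, -2.0]
position: [642.7, 24.8, 23.2]
tcp_rot: [-0.0, 0.688, 0.725, 0.0]
wrist_force: [-0.2, 0.3, -0.1]
```

```bash
python3 -m handwheel '[[[0,0,0],0,-0.2],[[0,0,0],0,0.2],[[0,0,0],0,0.2],[[0,0,0],0,0.2],[[0,0,-0.05],0,0.2],[[0,0,-0.15],0,0.4],[[0,0,-0.28],0,1],[[0,0,-0.36],0,1],[[0,0,-0.36],0,1],[[0,0,-0.36],0,1]]'; python3 -c "
from h import *
for n in('side','scene'):
    c=cap(n);P=cloud(c);z=P[...,2]
    q=(abs(P[...,0]-642)<30)&(abs(P[...,1]-28)<30)&(z>24)&(z<80)
    for a in range(25,60,5):
        k=q&(z>=a)&(z<a+5)
        if k.sum()>3: print(n,a,k.sum(),np.percentile(P[k][:,1],[5,50,95]).round(1),np.percentile(P[k][:,0],[5,95]).round(1))
"; python3 go.py 537 12.7 100 15
```

```text
time_s: 11.8
position: [643.8, 24.9, 133.3]
tcp_rot: [0.001, 0.688, 0.725, 0.002]
wrist_force: [-0.1, -0.2, -0.1]
width: 85.2
grip_force: 0.0
side 25 31 [27.1 40.  42.9] [628.3 653.6]
side 30 22 [33.9 40.4 43.1] [628.6 651.5]
side 35 23 [32.6 40.2 43.5] [629.  653.5]
side 40 64 [20.1 36.4 43. ] [629.6 655.2]
side 45 39 [23.5 33.5 39.3] [633.6 651. ]
side 50 33 [23.7 30.1 35.6] [637.4 647.5]
scene 25 23 [15.9 27.9 42.4] [648.8 656.6]
scene 30 18 [17.  32.2 40.8] [648.7 656.4]
scene 35 22 [17.2 26.7 36.3] [647.4 656.6]
scene 40 90 [15.7 25.8 42.2] [634.2 655.3]
scene 45 37 [19.1 29.2 38.9] [641.  651.9]
scene 50 17 [23.6 27.4 35. ] [643.5 648.5]
[537.   12.7 100.   15. ] -> [-0.023, -0.352, 0.103] spin -0.4
now [642.1  25.  130.7] yaw 3.0 w 85.2 j [-0.43  0.57  0.46  1.68 -0.3   0.97  0.19] t 11.9
```

Short objective in place: axis (642,28.5), top at about 51 mm. Next the long one.

```bash
python3 go.py 527 -121.8 120 3 ; python3 -m handwheel '[[[-0.12,-0.1,0],0,1],[[-0.24,-0.2,0.02],0,1],[[-0.36,-0.3,0.03],0,1],[[-0.44,-0.36,0.03],0,1],[[-0.489,-0.385,0.03],0,1],[[-0.489,-0.385,0.03],0,1],[[-0.489,-0.385,0.03],0,1],[[-0.489,-0.385,0.03],0,1]]'; python3 go.py 527 -121.8 120 3 527 -121.8 19.5 3
```

```text
[ 527.  -121.8  120.     3. ] -> [-0.469, -0.409, 0.036] spin 0.0
now [642.1  25.  130.7] yaw 3.0 w 85.2 j [-0.43  0.57  0.46  1.68 -0.3   0.97  0.19] t 11.9
time_s: 12.57
position: [535.1, -126.7, 121.5]
tcp_rot: [-0.001, 0.688, 0.726, -0.0]
wrist_force: [-0.6, 0.9, 0.3]
width: 85.7
grip_force: 0.0
[ 527.  -121.8  120.     3. ] -> [0.018, -0.026, 0.005] spin 0.001
[ 527.  -121.8   19.5    3. ] -> [0.018, -0.026, 0.34] spin 0.001
now [ 535.1 -126.7  121.5] yaw 3.0 w 85.7 j [-0.23  0.44  0.49  1.92 -0.27  0.85  0.45] t 12.5667
```

```bash
python3 -m handwheel '[[[0.018,-0.026,0],0,1],[[0.018,-0.026,0.08],0,1],[[0.018,-0.026,0.16],0,1],[[0.018,-0.026,0.2],0,1],[[0.018,-0.026,0.2],0,1]]'; python3 go.py 527 -121.8 19.5 3
```

```text
time_s: 12.98
position: [525.1, -120.9, 59.7]
tcp_rot: [-0.002, 0.688, 0.726, -0.002]
wrist_force: [-1.2, 0.3, 0.3]
width: 85.2
grip_force: 0.0
[ 527.  -121.8   19.5    3. ] -> [-0.004, 0.007, 0.134] spin 0.004
now [ 525.1 -120.9   59.7] yaw 3.1 w 85.2 j [-0.2   0.51  0.44  1.98 -0.33  0.72  0.5 ] t 12.9833
```

```bash
python3 -m handwheel '[[[-0.004,0.005,0.06],0,1],[[-0.004,0.005,0.12],0,1],[[-0.004,0.005,0.134],0,1],[[-0.004,0.005,0.134],0,-1],[[-0.004,0.005,0.134],0,-1],[[-0.004,0.005,0.134],0,-1],[[-0.004,0.005,0.134],0,-1],[[-0.004,0.005,0.134],0,-1],[[-0.004,0.005,0.134],0,-1],[[-0.004,0.005,0.134],0,-1],[[-0.004,0.005,0.134],0,-1]]';  python3 -m handwheel '[[[0,0,-0.03],0,-1],[[0,0,-0.1],0,-1],[[0,0,-0.2],0,-1],[[0,0,-0.2],0,-1]]'; python3 go.py 645 -45.5 80 3 
```

```text
time_s: 13.9
position: [528.9, -123.9, 23.3]
tcp_rot: [0.0, 0.688, 0.725, 0.001]
wrist_force: [-2.5, 0.1, 7.2]
width: 28.3
grip_force: 58.4
time_s: 14.23
position: [531.1, -124.9, 87.1]
tcp_rot: [0.003, 0.689, 0.725, 0.002]
wrist_force: [1.1, -0.3, -1.3]
width: 28.3
grip_force: 59.4
[645.  -45.5  80.    3. ] -> [0.245, 0.392, 0.026] spin -0.002
now [ 531.1 -124.9   87.1] yaw 3.0 w 28.3 j [-0.22  0.48  0.47  1.96 -0.31  0.77  0.48] t 14.2333
```

```bash
python3 -m handwheel '[[[0.05,0.08,0],0,-1],[[0.1,0.16,0],0,-1],[[0.15,0.24,0],0,-1],[[0.2,0.32,0],0,-1],[[0.23,0.37,0],0,-1],[[0.245,0.392,0],0,-1],[[0.245,0.392,0],0,-1],[[0.245,0.392,0],0,-1],[[0.245,0.392,0],0,-1]]'; python3 go.py 645 -45.5 40 3 ;python3 -c "
from h import *
s=ctrl.get_state()['position']
for n in('side','scene'):
    c=cap(n);P=cloud(c);z=P[...,2]
    q=(abs(P[...,0]-s[0])<13)&(abs(P[...,1]-s[1])<20)&(z>40)&(z<125)
    for a in range(60,125,5):
        k=q&(z>=a)&(z<a+5)
        if k.sum()>3: print(n,a,k.sum(),np.percentile(P[k][:,1],[5,50,95]).round(1),np.percentile(P[k][:,0],[5,95]).round(1))
"
```

```text
time_s: 14.98
position: [640.7, -45.9, 82.1]
tcp_rot: [-0.0, 0.689, 0.725, -0.001]
wrist_force: [0.4, -0.8, -2.1]
width: 27.8
grip_force: 59.4
[645.  -45.5  40.    3. ] -> [0.001, 0.014, 0.14] spin -0.003
now [640.7 -45.9  82.1] yaw 2.9 w 27.8 j [-0.31  0.63  0.45  1.71 -0.34  0.88  0.33] t 14.9833
side 60 5 [-34.8 -32.5 -31.5] [631.5 647.1]
side 65 23 [-34.8 -31.  -28.2] [628.4 651.1]
side 70 21 [-36.5 -30.6 -29. ] [630.4 651.8]
side 75 22 [-35.9 -31.7 -29.5] [628.5 650.8]
side 80 25 [-37.5 -31.8 -29.3] [628.7 652.9]
side 85 20 [-38.2 -32.2 -29.3] [628.2 649.9]
side 90 23 [-35.1 -31.4 -29.7] [629.5 649.4]
side 95 22 [-37.8 -31.9 -29.8] [629.3 651. ]
side 100 31 [-38.1 -32.6 -29.8] [629.3 649.9]
side 105 39 [-45.6 -35.8 -31.3] [630.5 651.5]
side 110 29 [-44.6 -36.9 -32.5] [632.5 649.8]
side 115 39 [-49.3 -41.5 -35.3] [635.3 647. ]
scene 65 12 [-34.3 -28.3 -28.2] [635.5 652.7]
scene 90 4 [-31.1 -31.  -29.6] [643.6 648.4]
scene 100 7 [-30.8 -30.7 -29. ] [640.8 648.3]
```

```bash
python3 -m handwheel '[[[0,0.014,0],0,-1],[[0,0.014,0.04],0,-1],[[0,0.014,0.08],0,-1],[[0,0.014,0.12],0,-1],[[0,0.014,0.14],0,-1],[[0,0.014,0.155],0,-1],[[0,0.014,0.165],0,-1],[[0,0.014,0.17],0,-1],[[0,0.014,0.17],0,-1]]'|sed -n 2,4p;  python3 -m handwheel '[[[0,0,0],0,-1]]'|sed -n 2,4p
```

```text
position: [646.3, -44.2, 31.0]
tcp_rot: [-0.0, 0.688, 0.725, -0.0]
wrist_force: [0.6, 0.0, -2.1]
position: [646.6, -44.2, 31.5]
tcp_rot: [0.0, 0.688, 0.725, 0.0]
wrist_force: [-0.6, 0.2, -2.8]
```

```bash
python3 -m handwheel '[[[0,0,0.004],0,-1],[[0,0,0.006],0,-1],[[0,0,0.006],0,-1]]'|sed -n 2,4p;  python3 -m handwheel '[[[0,0,0.002],0,-1],[[0,0,0.003],0,-1]]'|sed -n 2,4p
```

```text
position: [646.5, -44.1, 29.6]
tcp_rot: [0.0, 0.688, 0.725, 0.0]
wrist_force: [-0.5, -0.4, -2.1]
position: [646.6, -44.1, 29.4]
tcp_rot: [0.0, 0.688, 0.725, 0.0]
wrist_force: [-2.9, 0.9, 7.1]
```

Floor contact. I release, rise, and head for the eyepiece.

```bash
python3 -m handwheel '[[[0,0,0],0,-0.2],[[0,0,0],0,0.2],[[0,0,0],0,0.2],[[0,0,0],0,0.2],[[0,0,-0.05],0,0.2],[[0,0,-0.15],0,0.4],[[0,0,-0.28],0,1],[[0,0,-0.36],0,1],[[0,0,-0.36],0,1],[[0,0,-0.36],0,1]]'|head -2; python3 -c "
from h import *
for n in('side','scene'):
    c=cap(n);P=cloud(c);z=P[...,2]
    q=(abs(P[...,0]-645)<30)&(abs(P[...,1]+45)<30)&(z>24)&(z<80)
    for a in range(25,70,10):
        k=q&(z>=a)&(z<a+5)
        if k.sum()>3: print(n,a,k.sum(),np.percentile(P[k][:,1],[5,50,95]).round(1),np.percentile(P[k][:,0],[5,95]).round(1))
"; python3 go.py 537 12.7 110 3
```

```text
time_s: 17.17
position: [647.4, -44.1, 138.2]
side 25 24 [-41.5 -31.7 -27.7] [630.5 657. ]
side 35 21 [-36.6 -30.9 -28.1] [633.2 656.1]
side 45 23 [-41.4 -31.4 -27.9] [631.2 657.3]
side 55 36 [-44.6 -35.9 -30.3] [635.  655.5]
side 65 31 [-49.6 -42.8 -35.8] [639.7 651.3]
scene 25 19 [-53.  -40.2 -29.2] [649.4 659.6]
scene 35 20 [-54.1 -39.  -27.3] [646.9 659.2]
scene 45 28 [-52.9 -41.2 -28.8] [650.6 659.3]
scene 55 46 [-51.3 -40.  -30.8] [646.6 656.3]
[537.   12.7 110.    3. ] -> [0.207, -0.352, 0.086] spin 0.0
now [645.7 -43.8 135.6] yaw 3.0 w 85.1 j [-0.33  0.57  0.48  1.66 -0.3   0.98  0.3 ] t 17.2667
```

```bash
python3 -m handwheel '[[[0.06,-0.1,0],0,1],[[0.12,-0.2,0.03],0,1],[[0.17,-0.28,0.06],0,1],[[0.2,-0.335,0.086],0,1],[[0.207,-0.345,0.086],0,1],[[0.207,-0.345,0.086],0,1],[[0.207,-0.345,0.086],0,1],[[0.207,-0.345,0.086],0,1]]'|head -2; python3 go.py 537 12.7 20 3
```

```text
time_s: 17.93
position: [541.1, 11.7, 110.9]
[537.   12.7  20.    3. ] -> [0.004, -0.014, 0.303] spin -0.002
now [541.1  11.7 110.9] yaw 2.9 w 85.5 j [-0.48  0.44  0.48  1.95 -0.27  0.82  0.2 ] t 17.9333
```

```bash
python3 -m handwheel '[[[0.004,-0.01,0],0,1],[[0.004,-0.01,0.08],0,1],[[0.004,-0.01,0.1],0,1],[[0.004,-0.01,0.1],0,1]]'|head -2;  python3 go.py 537 12.7 19 3
```

```text
time_s: 18.27
position: [535.6, 13.1, 79.2]
[537.   12.7  19.    3. ] -> [-0.001, 0.005, 0.201] spin -0.001
now [535.6  13.1  79.2] yaw 3.0 w 85.4 j [-0.47  0.48  0.46  1.98 -0.3   0.75  0.22] t 18.2667
```

```bash
python3 -m handwheel '[[[0,0.004,0.08],0,1],[[0,0.004,0.16],0,1],[[0,0.004,0.2],0,1],[[0,0.004,0.2],0,1],[[0,0.004,0.2],0,-1],[[0,0.004,0.2],0,-1],[[0,0.004,0.2],0,-1],[[0,0.004,0.2],0,-1],[[0,0.004,0.2],0,-1],[[0,0.004,0.2],0,-1],[[0,0.004,0.2],0,-1]]';  python3 -m handwheel '[[[0,0,-0.03],0,-1],[[0,0,-0.1],0,-1],[[0,0,-0.2],0,-1],[[0,0,-0.3],0,-1],[[0,0,-0.3],0,-1]]'; python3 go.py 542 297 117 3 
```

```text
time_s: 19.18
position: [538.4, 13.7, 22.0]
tcp_rot: [0.0, 0.688, 0.725, 0.001]
wrist_force: [-1.9, -0.5, 6.6]
width: 39.1
grip_force: 59.4
time_s: 19.6
position: [541.1, 13.3, 116.6]
tcp_rot: [0.003, 0.689, 0.725, 0.003]
wrist_force: [1.0, 1.3, -1.7]
width: 39.1
grip_force: 60.4
[542. 297. 117.   3.] -> [0.944, 0.052, 0.0] spin -0.002
now [541.1  13.3 116.6] yaw 3.0 w 39.1 j [-0.49  0.43  0.49  1.95 -0.27  0.82  0.2 ] t 19.6
```

```bash
python3 -m handwheel '[[[0.06,0,0],0,-1],[[0.16,0.01,0],0,-1],[[0.27,0.01,0],0,-1],[[0.38,0.02,0],0,-1],[[0.49,0.03,0],0,-1],[[0.6,0.03,0],0,-1],[[0.71,0.04,0],0,-1],[[0.81,0.05,0],0,-1],[[0.9,0.05,0],0,-1],[[0.944,0.05,0],0,-1],[[0.944,0.05,0],0,-1],[[0.944,0.05,0],0,-1]]'|head -2;python3 -m handwheel '[[[0,0,0],0,-1],[[0,0,0],0,-1]]'|head -2; python3 go.py 542 297 50 3; python3 -c "
from h import *
s=ctrl.get_state()['position']
for n in('side','scene'):
    c=cap(n);P=cloud(c);z=P[...,2]
    q=(abs(P[...,0]-s[0])<24)&(abs(P[...,1]-s[1])<24)&(z>40)&(z<170)
    for a in range(80,165,5):
        k=q&(z>=a)&(z<a+5)
        if k.sum()>3: print(n,a,k.sum(),np.percentile(P[k][:,1],[5,50,95]).round(1),np.percentile(P[k][:,0],[5,95]).round(1))
"
```

```text
time_s: 20.6
position: [537.7, 296.9, 110.7]
time_s: 20.77
position: [538.5, 294.9, 110.9]
[542. 297.  50.   3.] -> [0.007, 0.012, 0.203] spin -0.005
now [538.5 294.9 110.9] yaw 2.8 w 39.1 j [-0.9   0.54  0.44  1.77 -0.29  0.89 -0.28] t 20.7667
side 85 4 [305.7 306.6 307.6] [532.7 546.2]
side 90 28 [297.8 306.3 308. ] [524.8 548.1]
side 95 27 [298.6 306.1 308. ] [524.9 544.5]
side 110 16 [303.9 310.7 313. ] [523.5 549.3]
side 115 53 [303.8 309.2 312.7] [517.3 559.9]
side 120 55 [301.5 308.8 313. ] [520.1 559.7]
side 125 56 [300.4 308.4 312.8] [517.1 559.3]
side 130 57 [301.5 308.7 312.9] [517.1 560.3]
side 135 49 [302.2 307.5 312.6] [517.4 560.2]
side 140 267 [286.5 299.8 312.3] [521.9 558.2]
side 145 225 [287.4 301.3 310.2] [525.3 558.7]
side 150 9 [301.  306.3 307.5] [515.6 561.9]
side 155 6 [306.2 307.5 308.3] [515.3 561.7]
side 160 10 [306.6 307.2 308.2] [514.8 562. ]
scene 90 27 [279.2 285.1 297. ] [536.1 552.3]
scene 95 19 [278.5 284.9 294.8] [541.3 552.9]
scene 100 17 [278.4 282.4 289.2] [540.9 552.3]
scene 105 4 [281.8 285.3 288.7] [548.6 553.3]
scene 110 13 [275.6 280.1 286.5] [544.8 555.9]
scene 115 24 [272.8 277.2 285.5] [533.4 559.1]
scene 120 37 [273.4 277.2 286.1] [528.9 558.4]
scene 125 21 [273.4 280.3 285.7] [539.9 558.5]
scene 130 31 [272.9 278.2 285.5] [524.6 559.3]
scene 135 24 [272.9 277.7 286.1] [515.9 560.6]
scene 140 144 [273.7 284.3 304.4] [519.8 555.2]
scene 145 92 [276.3 287.1 299.1] [517.5 554.6]
scene 150 16 [282.4 289.6 298.6] [515.3 519.6]
scene 155 22 [283.2 290.8 297.9] [514.9 558.4]
scene 160 15 [282.1 292.5 304.3] [514.9 561.1]
```

```bash
python3 -m handwheel '[[[0.012,0.012,0],0,-1],[[0.012,0.012,0.05],0,-1],[[0.012,0.012,0.1],0,-1],[[0.012,0.012,0.15],0,-1],[[0.012,0.012,0.19],0,-1],[[0.012,0.012,0.22],0,-1],[[0.012,0.012,0.24],0,-1],[[0.012,0.012,0.255],0,-1],[[0.012,0.012,0.262],0,-1],[[0.012,0.012,0.262],0,-1]]'|sed -n 2,4p;  python3 -m handwheel '[[[0,0,0],0,-1]]'|sed -n 2,4p
```

```text
position: [541.5, 300.9, 32.0]
tcp_rot: [-0.0, 0.688, 0.725, -0.0]
wrist_force: [-0.2, 0.6, -0.8]
position: [541.7, 301.1, 32.5]
tcp_rot: [0.0, 0.688, 0.725, 0.0]
wrist_force: [-1.1, 0.5, -0.4]
```

```bash
python3 -m handwheel '[[[-0.006,0,0.005],0,-1],[[-0.006,0,0.01],0,-1],[[-0.006,0,0.01],0,-1]]'|sed -n 2,4p;  python3 -m handwheel '[[[0,0,0.004],0,-1],[[0,0,0.005],0,-1]]'|sed -n 2,4p
```

```text
position: [541.5, 299.0, 29.1]
tcp_rot: [0.0, 0.688, 0.725, 0.0]
wrist_force: [-0.6, 0.2, -1.3]
position: [541.7, 299.3, 28.1]
tcp_rot: [-0.0, 0.688, 0.725, 0.0]
wrist_force: [-1.4, -1.9, 6.6]
```

Floor contact again. I release and rise, then check the eyepiece and head for cube B.

```bash
python3 -m handwheel '[[[0,0,0],0,0],[[0,0,0],0,0.4],[[0,0,0],0,0.4],[[0,0,0],0,0.4],[[0,0,-0.05],0,0.4],[[0,0,-0.15],0,0.4],[[0,0,-0.28],0,1],[[0,0,-0.36],0,1],[[0,0,-0.36],0,1],[[0,0,-0.36],0,1]]'|head -2; python3 -c "
from h import *
for n in('side','scene'):
    c=cap(n);P=cloud(c);z=P[...,2]
    q=(abs(P[...,0]-542)<30)&(abs(P[...,1]-297)<30)&(z>24)&(z<80)
    for a in range(25,70,10):
        k=q&(z>=a)&(z<a+5)
        if k.sum()>3: print(n,a,k.sum(),np.percentile(P[k][:,1],[5,50,95]).round(1),np.percentile(P[k][:,0],[5,95]).round(1))
"; python3 go.py 525 120.3 110 40.5
```

```text
time_s: 23.03
position: [542.4, 299.7, 137.3]
side 25 5 [310.6 314.6 316.8] [528.  544.3]
side 35 40 [296.9 314.7 317.1] [522.1 554.9]
side 45 34 [303.5 313.9 316.7] [522.8 554.9]
side 55 45 [294.  312.5 317. ] [521.9 553.2]
scene 25 7 [279.2 284.  303.7] [538.3 559. ]
scene 35 37 [278.  286.7 303.8] [540.6 560.7]
scene 45 30 [278.2 289.1 305.3] [537.7 561.5]
scene 55 38 [278.7 289.5 308.7] [529.9 560.8]
scene 65 9 [282.  298.  306.4] [530.9 553.5]
[525.  120.3 110.   40.5] -> [-0.592, -0.084, 0.083] spin -1.249
now [540.8 299.1 134.8] yaw 3.0 w 85.7 j [-0.91  0.52  0.46  1.74 -0.28  0.95 -0.29] t 23.1333
```

```bash
python3 -m handwheel '[[[-0.1,-0.014,0],-0.2,1],[[-0.2,-0.03,0],-0.4,1],[[-0.3,-0.042,0.03],-0.6,1],[[-0.4,-0.056,0.06],-0.8,1],[[-0.49,-0.07,0.083],-1,1],[[-0.56,-0.08,0.083],-1,1],[[-0.585,-0.084,0.083],-1,1],[[-0.585,-0.084,0.083],-1,1],[[-0.585,-0.084,0.083],-1,1]]'|head -2; python3 -m handwheel '[[[0,0,0],-0.249,1],[[0,0,0],-0.249,1],[[0,0,0],-0.249,1],[[0,0,0],-0.249,1]]'|head -2; python3 go.py 525 120.3 80 40.5;python3 -c "
from h import *
c=cap('wrist');P=cloud(c);z=P[...,2];q=(z>37)&(z<46)&(abs(P[...,0]-525)<40)&(abs(P[...,1]-120)<40)
print(q.sum(),cv2.minAreaRect(P[q][:,:2].astype(np.float32)),np.nanmedian(z[q]))"
```

```text
time_s: 23.88
position: [525.4, 123.4, 110.2]
time_s: 24.22
position: [525.5, 123.9, 110.5]
[525.  120.3  80.   40.5] -> [-0.008, -0.009, 0.102] spin -0.004
now [525.5 123.9 110.5] yaw 40.4 w 85.6 j [-0.57  0.42  0.32  1.95 -0.18  0.81  0.55] t 24.2167
2203 ((524.5537719726562, 119.80480194091797), (31.87269401550293, 38.019832611083984), 39.885345458984375) 39.69500540873861
```

```bash
python3 -m handwheel '[[[-0.009,-0.01,0],0,1],[[-0.009,-0.01,0.1],0,1],[[-0.009,-0.01,0.2],0,1],[[-0.009,-0.01,0.28],0,1],[[-0.009,-0.01,0.312],0,1],[[-0.009,-0.01,0.312],0,-1],[[-0.009,-0.01,0.312],0,-1],[[-0.009,-0.01,0.312],0,-1],[[-0.009,-0.01,0.312],0,-1],[[-0.009,-0.01,0.312],0,-1],[[-0.009,-0.01,0.312],0,-1],[[-0.009,-0.01,0.312],0,-1]]';  python3 -m handwheel '[[[0,0,-0.03],0,-1],[[0,0,-0.1],0,-1],[[0,0,-0.2],0,-1],[[0,0,-0.33],0,-1],[[0,0,-0.33],0,-1],[[0,0,-0.33],0,-1]]'; python3 go.py 551 -343.3 120 10.6 
```

```text
time_s: 25.27
position: [526.2, 119.0, 18.7]
tcp_rot: [0.001, 0.419, 0.908, 0.001]
wrist_force: [-0.6, 0.4, 5.2]
width: 30.8
grip_force: 60.0
time_s: 25.77
position: [526.7, 119.1, 119.3]
tcp_rot: [0.002, 0.419, 0.908, 0.002]
wrist_force: [0.1, 0.4, -1.5]
width: 30.7
grip_force: 59.6
[ 551.  -343.3  120.    10.6] -> [-1.225, -0.939, -0.006] spin 0.995
now [526.7 119.1 119.3] yaw 40.5 w 30.7 j [-0.57  0.4   0.33  1.94 -0.17  0.82  0.56] t 25.7667
```

```bash
python3 -m handwheel '[[[-0.05,-0.04,0],0.1,-1],[[-0.12,-0.09,0],0.2,-1],[[-0.2,-0.15,0],0.35,-1],[[-0.28,-0.21,0],0.5,-1],[[-0.36,-0.275,0],0.65,-1],[[-0.44,-0.335,0],0.8,-1],[[-0.52,-0.395,0],0.9,-1],[[-0.6,-0.46,0],0.995,-1],[[-0.68,-0.52,0],0.995,-1],[[-0.76,-0.58,0],0.995,-1],[[-0.82,-0.63,0],0.995,-1],[[-0.85,-0.65,0],0.995,-1]]'|head -2; python3 go.py 551 -343.3 120 10.6
```

```text
time_s: 26.77
position: [540.2, -206.4, 115.3]
[ 551.  -343.3  120.    10.6] -> [-0.456, -0.046, -0.015] spin -0.01
now [ 540.2 -206.4  115.3] yaw 10.3 w 30.6 j [-0.09  0.49  0.5   1.86 -0.3   0.87  0.73] t 26.7667
```

```bash
python3 -m handwheel '[[[-0.06,-0.005,0],0,-1],[[-0.14,-0.01,0],0,-1],[[-0.22,-0.02,0],0,-1],[[-0.3,-0.03,0],0,-1],[[-0.37,-0.035,0],0,-1],[[-0.42,-0.04,0],0,-1],[[-0.445,-0.045,0],0,-1],[[-0.445,-0.045,0],0,-1],[[-0.445,-0.045,0],0,-1],[[-0.445,-0.045,0],0,-1]]'|head -2; python3 go.py 551 -343.3 25 10.6; python3 -c "
from h import *
s=ctrl.get_state()['position'];print(s)
for n in('side','scene'):
    c=cap(n);P=cloud(c);z=P[...,2]
    q=(abs(P[...,0]-s[0])<30)&(abs(P[...,1]-s[1])<30)&(z>80)&(z<s[2]+19)
    r=P[q];b=r[r[:,2]<s[2]-2];print(n,len(r),len(b),r[:,2].min(),cv2.minAreaRect(b[:,:2].astype(np.float32)) if len(b)>3 else '')
    cv2.imwrite('pics/e_%s.png'%n,cv2.resize(c['pixels'][60:150,280:400] if n=='side' else c['pixels'][150:250,80:220],None,fx=5,fy=5,interpolation=2))
"
```

```text
time_s: 27.6
position: [553.7, -333.8, 115.7]
[ 551.  -343.3   25.    10.6] -> [-0.03, -0.015, 0.302] spin 0.003
now [ 553.7 -333.8  115.7] yaw 10.7 w 30.8 j [ 0.14  0.6   0.49  1.68 -0.33  0.95  0.93] t 27.6
[ 553.72616503 -333.79366904  115.74793189]
side 236 81 97.04424003693237 ((550.5698852539062, -312.5999755859375), (32.49983596801758, 10.282155990600586), 3.1454920768737793)
scene 302 132 96.50157649669404 ((560.7971801757812, -323.4876403808594), (24.13747215270996, 48.13689041137695), 46.571781158447266)
```

View pics/e_scene.png

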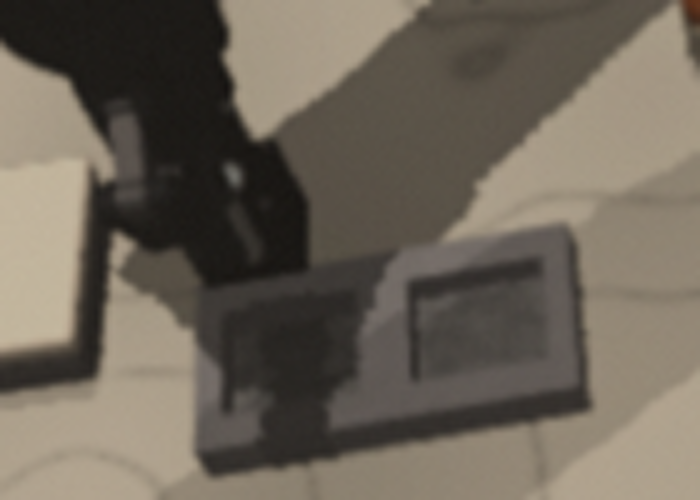

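The cube is held upright above the far (left) square well, still about 10 mm to the right of centre; the near well at (480,320) in the crop is free.

```bash
python3 -m handwheel '[[[-0.01,-0.01,0],0,-1],[[-0.03,-0.013,0.04],0,-1],[[-0.03,-0.013,0.1],0,-1],[[-0.03,-0.013,0.16],0,-1],[[-0.03,-0.013,0.21],0,-1],[[-0.03,-0.013,0.21],0,-1],[[-0.03,-0.013,0.21],0,-1]]'|sed -n 2,4p; python3 go.py 551 -343.3 25 10.6; python3 -c "
from h import *
s=ctrl.get_state()['position']
for n in('side',):
    c=cap(n);P=cloud(c);z=P[...,2]
    q=(abs(P[...,0]-s[0])<24)&(abs(P[...,1]-s[1])<30)&(z>28)&(z<s[2]-2)
    r=P[q];print(n,len(r),r[:,2].min(),cv2.minAreaRect(r[:,:2].astype(np.float32)),np.percentile(r[:,1],[50,90,98]))
"
```

```text
position: [550.4, -345.2, 51.9]
tcp_rot: [-0.001, 0.639, 0.769, -0.0]
wrist_force: [-1.0, -0.3, -0.9]
[ 551.  -343.3   25.    10.6] -> [0.006, 0.003, 0.09] spin -0.0
now [ 550.4 -345.2   51.9] yaw 10.6 w 31.0 j [ 0.18  0.68  0.45  1.71 -0.37  0.84  0.98] t 28.2833
side 76 32.3648771946082 ((549.6344604492188, -325.0869140625), (14.612625122070312, 35.85664749145508), 76.20809936523438) [-324.93896375 -321.39030586 -320.03876733]
```

```bash
python3 -m handwheel '[[[0,0,0.03],0,-1],[[0,0,0.055],0,-1],[[0,0,0.07],0,-1],[[0,0,0.08],0,-1],[[0,0,0.08],0,-1],[[0,0,0.08],0,-1]]'|sed -n 2,4p;  python3 -m handwheel '[[[0,0,0.003],0,-1],[[0,0,0.006],0,-1],[[0,0,0.006],0,-1]]'|sed -n 2,4p
```

```text
position: [551.2, -345.2, 28.9]
tcp_rot: [-0.0, 0.639, 0.769, -0.0]
wrist_force: [-0.4, 0.5, -0.7]
position: [551.4, -345.2, 27.4]
tcp_rot: [0.0, 0.639, 0.769, 0.0]
wrist_force: [-0.3, 0.4, -1.5]
```

```bash
python3 -m handwheel '[[[0,0,0.003],0,-1],[[0,0,0.005],0,-1],[[0,0,0.005],0,-1]]'|sed -n 2,4p;  python3 -m handwheel '[[[0,0,0.002],0,-1],[[0,0,0.004],0,-1]]'|sed -n 2,4p
```

```text
position: [551.2, -345.2, 25.7]
tcp_rot: [-0.0, 0.639, 0.769, 0.0]
wrist_force: [0.5, 0.9, -0.6]
position: [551.3, -345.3, 24.8]
tcp_rot: [0.0, 0.639, 0.769, 0.0]
wrist_force: [-2.4, 1.8, 8.2]
```

Contact. I release and rise.

```bash
python3 -m handwheel '[[[0,0,0],0,-0.2],[[0,0,0],0,0.2],[[0,0,0],0,0.2],[[0,0,0],0,0.2],[[0,0,-0.05],0,0.3],[[0,0,-0.15],0,0.4],[[0,0,-0.28],0,1],[[0,0,-0.34],0,1],[[0,0,-0.34],0,1],[[0,0,-0.34],0,1]]'|head -2; python3 -c "
from h import *
for n in('side','scene'):
    c=cap(n);P=cloud(c);z=P[...,2]
    q=(abs(P[...,0]-551)<32)&(abs(P[...,1]+343)<32)&(z>42)&(z<60)
    print(n,q.sum(),cv2.minAreaRect(P[q][:,:2].astype(np.float32)),np.median(z[q]))
"; python3 go.py 440 69.8 120 28.3
```

```text
time_s: 30.33
position: [552.0, -345.5, 127.9]
side 108 ((549.86376953125, -339.55712890625), (31.267614364624023, 37.11897659301758), 7.427407741546631) 45.59227613652422
scene 298 ((551.06103515625, -343.1079406738281), (33.518646240234375, 40.1663818359375), 11.752878189086914) 45.29788957626357
[440.   69.8 120.   28.3] -> [1.426, -0.108, 0.021] spin -0.589
now [ 550.8 -344.6  125.7] yaw 10.6 w 85.2 j [ 0.15  0.59  0.49  1.66 -0.33  0.97  0.94] t 30.4333
```

```bash
python3 -m handwheel '[[[0.12,-0.009,0],-0.1,1],[[0.24,-0.018,0],-0.2,1],[[0.36,-0.027,0],-0.3,1],[[0.48,-0.036,0],-0.4,1],[[0.6,-0.045,0],-0.589,1],[[0.72,-0.054,0],-0.589,1],[[0.84,-0.063,0],-0.589,1],[[0.95,-0.072,0],-0.589,1],[[0.95,-0.072,0],-0.589,1],[[0.95,-0.072,0],-0.589,1]]'|head -2; python3 go.py 440 69.8 115 28.3
```

```text
time_s: 31.27
position: [476.6, -66.9, 125.6]
[440.   69.8 115.   28.3] -> [0.458, 0.111, 0.036] spin 0.008
now [476.6 -66.9 125.6] yaw 28.5 w 85.3 j [-0.3   0.31  0.41  2.07 -0.17  0.79  0.71] t 31.2667
```

```bash
python3 -m handwheel '[[[0.12,0.03,0],0,1],[[0.24,0.06,0.02],0,1],[[0.36,0.09,0.03],0,1],[[0.43,0.105,0.036],0,1],[[0.45,0.11,0.036],0,1],[[0.45,0.11,0.036],0,1],[[0.45,0.11,0.036],0,1],[[0.45,0.11,0.036],0,1]]'|head -2; python3 go.py 440 69.8 17 28.3;python3 -c "
from h import *
c=cap('wrist');P=cloud(c);z=P[...,2];q=(z>37)&(z<46)&(abs(P[...,0]-440)<40)&(abs(P[...,1]-70)<40)
print(q.sum(),cv2.minAreaRect(P[q][:,:2].astype(np.float32)),np.nanmedian(z[q]))"
```

```text
time_s: 31.93
position: [443.2, 63.4, 115.7]
[440.   69.8  17.   28.3] -> [0.024, 0.001, 0.329] spin -0.006
now [443.2  63.4 115.7] yaw 28.1 w 85.4 j [-0.56  0.27  0.36  2.15 -0.14  0.74  0.38] t 31.9333
2184 ((439.56231689453125, 68.08584594726562), (32.073699951171875, 38.763275146484375), 27.48940658569336) 39.9224707773687
```

```bash
python3 -m handwheel '[[[0.02,0.001,0],0,1],[[0.02,0.001,0.1],0,1],[[0.02,0.001,0.18],0,1],[[0.02,0.001,0.18],0,1]]'|head -2;  python3 go.py 440 69.3 17 28
```

```text
time_s: 32.32
position: [437.8, 70.0, 58.9]
[440.   69.3  17.   28. ] -> [-0.006, 0.006, 0.14] spin 0.008
now [437.8  70.   58.9] yaw 28.2 w 85.7 j [-0.53  0.37  0.32  2.2  -0.2   0.6   0.43] t 32.3167
```

```bash
python3 -m handwheel '[[[-0.004,0.005,0.07],0,1],[[-0.004,0.005,0.12],0,1],[[-0.004,0.005,0.14],0,1],[[-0.004,0.005,0.14],0,-1],[[-0.004,0.005,0.14],0,-1],[[-0.004,0.005,0.14],0,-1],[[-0.004,0.005,0.14],0,-1],[[-0.004,0.005,0.14],0,-1],[[-0.004,0.005,0.14],0,-1],[[-0.004,0.005,0.14],0,-1]]';  python3 -m handwheel '[[[0,0,-0.03],0,-1],[[0,0,-0.1],0,-1],[[0,0,-0.2],0,-1],[[0,0,-0.33],0,-1],[[0,0,-0.33],0,-1],[[0,0,-0.33],0,-1]]'; python3 go.py 537.2 -270.6 120 10.6 
```

```text
time_s: 33.15
position: [442.4, 70.6, 20.9]
tcp_rot: [0.0, 0.513, 0.858, 0.001]
wrist_force: [-1.8, 0.5, 8.6]
width: 30.9
grip_force: 59.4
time_s: 33.65
position: [443.4, 71.1, 121.5]
tcp_rot: [0.002, 0.513, 0.859, 0.002]
wrist_force: [-0.6, 0.3, -1.3]
width: 31.1
grip_force: 60.0
[ 537.2 -270.6  120.    10.6] -> [-1.151, -0.265, 0.004] spin 0.59
now [443.4  71.1 121.5] yaw 28.3 w 31.1 j [-0.58  0.26  0.37  2.15 -0.14  0.75  0.37] t 33.65
```

```bash
python3 -m handwheel '[[[-0.05,-0.01,0],0.05,-1],[[-0.13,-0.03,0],0.1,-1],[[-0.22,-0.05,0],0.2,-1],[[-0.31,-0.07,0],0.3,-1],[[-0.4,-0.09,0],0.4,-1],[[-0.49,-0.11,0],0.5,-1],[[-0.58,-0.135,0],0.59,-1],[[-0.67,-0.155,0],0.59,-1],[[-0.75,-0.17,0],0.59,-1],[[-0.81,-0.185,0],0.59,-1],[[-0.85,-0.195,0],0.59,-1],[[-0.85,-0.195,0],0.59,-1]]'|head -2; python3 go.py 537.2 -270.6 120 10.6
```

```text
time_s: 34.65
position: [510.5, -185.2, 117.9]
[ 537.2 -270.6  120.    10.6] -> [-0.296, 0.037, -0.006] spin -0.009
now [ 510.5 -185.2  117.9] yaw 10.3 w 30.8 j [-0.13  0.43  0.5   1.94 -0.27  0.84  0.7 ] t 34.65
```

```bash
python3 -m handwheel '[[[-0.05,0.006,0],0,-1],[[-0.12,0.014,0],0,-1],[[-0.19,0.022,0],0,-1],[[-0.24,0.03,0],0,-1],[[-0.275,0.033,0],0,-1],[[-0.285,0.033,0],0,-1],[[-0.285,0.033,0],0,-1],[[-0.285,0.033,0],0,-1],[[-0.285,0.033,0],0,-1]]'|head -2; python3 go.py 537.2 -270.6 55 10.6
```

```text
time_s: 35.4
position: [536.5, -262.5, 118.5]
[ 537.2 -270.6   55.    10.6] -> [-0.027, -0.003, 0.212] spin 0.002
now [ 536.5 -262.5  118.5] yaw 10.7 w 30.6 j [ 0.02  0.52  0.49  1.81 -0.3   0.9   0.83] t 35.4
```

```bash
python3 -m handwheel '[[[-0.01,0,0],0,-1],[[-0.022,0,0.04],0,-1],[[-0.022,0,0.1],0,-1],[[-0.022,0,0.16],0,-1],[[-0.022,0,0.205],0,-1],[[-0.022,0,0.205],0,-1],[[-0.022,0,0.205],0,-1]]'|sed -n 2,4p; python3 go.py 537.2 -270.6 25 10.6; python3 -c "
from h import *
s=ctrl.get_state()['position']
for n in('side',):
    c=cap(n);P=cloud(c);z=P[...,2]
    q=(abs(P[...,0]-s[0])<24)&(abs(P[...,1]-s[1])<30)&(z>28)&(z<s[2]-2)
    r=P[q];print(n,len(r),r[:,2].min(),cv2.minAreaRect(r[:,:2].astype(np.float32)),np.percentile(r[:,1],[50,90,98]))
"
```

```text
position: [537.3, -270.3, 56.3]
tcp_rot: [-0.001, 0.639, 0.769, -0.0]
wrist_force: [-0.8, 0.1, -0.2]
[ 537.2 -270.6   25.    10.6] -> [-0.001, -0.0, 0.104] spin -0.001
now [ 537.3 -270.3   56.3] yaw 10.6 w 30.7 j [ 0.06  0.61  0.45  1.83 -0.35  0.79  0.88] t 35.9833
side 90 33.11717814861106 ((536.7390747070312, -262.8970031738281), (32.24055480957031, 29.99198341369629), 7.531868934631348) [-251.51544848 -248.75798919 -247.38665935]
```

```bash
python3 -m handwheel '[[[0,0,0.03],0,-1],[[0,0,0.055],0,-1],[[0,0,0.075],0,-1],[[0,0,0.088],0,-1],[[0,0,0.088],0,-1],[[0,0,0.088],0,-1]]'|sed -n 2,4p;  python3 -m handwheel '[[[0,0,0.003],0,-1],[[0,0,0.006],0,-1],[[0,0,0.006],0,-1]]'|sed -n 2,4p
```

```text
position: [537.7, -270.5, 30.6]
tcp_rot: [-0.0, 0.639, 0.769, -0.0]
wrist_force: [0.1, 0.0, -0.5]
position: [538.0, -270.5, 29.2]
tcp_rot: [0.0, 0.639, 0.769, 0.0]
wrist_force: [-0.4, -0.0, -1.0]
```

```bash
python3 -m handwheel '[[[0,0,0.003],0,-1],[[0,0,0.006],0,-1],[[0,0,0.006],0,-1]]'|sed -n 2,4p;  python3 -m handwheel '[[[0,0,0.002],0,-1],[[0,0,0.004],0,-1]]'|sed -n 2,4p
```

```text
position: [537.9, -270.4, 27.2]
tcp_rot: [-0.0, 0.639, 0.769, 0.0]
wrist_force: [-0.1, 0.1, -1.5]
position: [537.9, -270.5, 27.0]
tcp_rot: [-0.0, 0.639, 0.769, 0.0]
wrist_force: [-3.4, 2.5, 15.5]
```

```bash
python3 -m handwheel '[[[0,0,-0.003],0,-0.2],[[0,0,-0.003],0,0.2],[[0,0,-0.003],0,0.2],[[0,0,-0.003],0,0.2],[[0,0,-0.05],0,0.3],[[0,0,-0.15],0,0.4],[[0,0,-0.28],0,0.8],[[0,0,-0.4],0,1],[[0,0,-0.55],0,1],[[0,0,-0.6],0,1],[[0,0,-0.6],0,1],[[0,0,-0.6],0,1]]'; python3 -c "
from h import *
cs={n:cap(n) for n in('side','scene')}
cv2.imwrite('pics/fin.png',cs['scene']['pixels'])
for o,x,y,z0,z1 in(('short',642,28.5,42,56),('long',645,-45,56,72),('eye',542,297,56,68),('cB',551,-343,42,56),('cA',537,-270.5,42,56),('dish',429,-60,12,22),('bottle',390.5,-186.5,55,70)):
  for n,c in cs.items():
    P=cloud(c);z=P[...,2];q=(abs(P[...,0]-x)<34)&(abs(P[...,1]-y)<34)&(z>z0)&(z<z1)
    r=cv2.minAreaRect(P[q][:,:2].astype(np.float32)) if q.sum()>3 else 0
    print(o,n,q.sum(),np.round(r[0],1) if r else '',np.round(r[1],1) if r else '',np.percentile(z[q],95).round(1) if r else '')
"
```

```text
time_s: 38.2
position: [538.5, -270.6, 207.1]
tcp_rot: [0.001, 0.639, 0.769, 0.001]
wrist_force: [0.0, -0.2, -0.6]
width: 85.5
grip_force: 0.0
short side 122 [641.9  29.9] [26.2 28.4] 52.4
short scene 170 [641.9  29.4] [27.7 27.5] 52.1
long side 82 [645.7 -41.3] [20.6 20.4] 67.9
long scene 121 [646.9 -41. ] [19.6 21.5] 67.6
eye side 556 [542.  297.6] [40.2 39.7] 63.9
eye scene 312 [541.1 297. ] [39.8 39.9] 64.2
cB side 107 [ 549.9 -340.3] [31.3 37.9] 47.6
cB scene 296 [ 550.8 -342.5] [34.1 40.1] 47.4
cA side 131 [ 538.3 -269.9] [32.1 41.4] 47.3
cA scene 294 [ 538.  -269.6] [33.3 37.7] 48.4
dish side 460 [429.9 -60.5] [59.7 58.8] 17.3
dish scene 530 [429.6 -59.1] [60.5 58.2] 17.2
bottle side 35 [ 390.6 -185.1] [14.5 14.3] 62.5
bottle scene 49 [ 390.8 -187.9] [15.7 15.2] 62.5
```

View pics/fin.png

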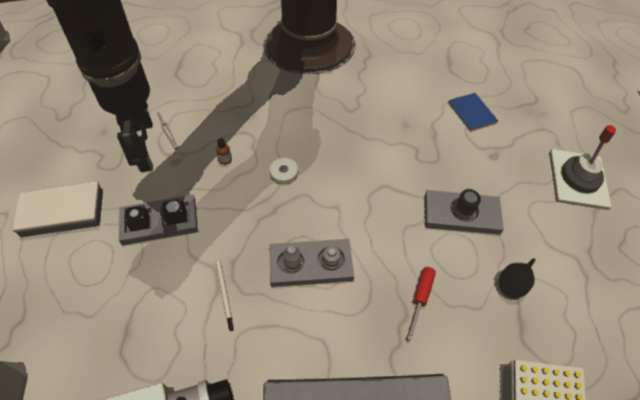

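The final view shows both cubes at (137,215) and (173,210), the objectives at (291,258) and (331,256) and the eyepiece at (468,204), all upright in their wells. The dish (284,170) and bottle (223,152) have not moved.

```bash
python3 -c "
from workcell import ctrl
print(ctrl.job_done())"
```

```text
the job is handed in; nothing more can be done
None
```

The job is handed in at about 38 s of robot time: all five optics stand upright in their wells, each measured within about 5 mm of its well's centre, and the dish and oil bottle have not moved; the short objective touched its well on the first try, so I stood it on clear bench and regripped it before placing it. The hand-in gave no verdict.

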